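# Weigh a bottle carrier on a hand-held spring balance

### The job

Weigh the steel carrier with its two brown bottles on the hanging spring balance: lift the balance out of its stand by the black grip, catch the raised middle of the carrier's handle with its hook, and lift until the carrier hangs from the hook alone, its feet at least 3 cm above the bench. Hold the balance upright and the carrier level and still for the reading, and finish while still holding it so in the air. Never tip the carrier, keep both bottles in it, and leave the bottles, carton and beaker standing around where they are.

Things in the scene. Friction and masses are not known exactly. Their poses are not given: they have to be found in the camera images.
- stand: fixed balance stand: grey base 125x105x16 mm, a column at x = +60 mm, and a bare metal fork whose two prongs point to -x and carry the balance. Origin on the bench below the slot's middle, z up, x towards the column. Prong tops at 130 mm; slot 28 mm wide, open at -x; lips at the prong ends (x = -24 to -29 mm) rise 3.5 mm above the prongs. Nothing of it is higher than 134 mm
- stand_rest (a point): point in the stand's slot where the balance's origin lies at the start, 130 mm above the bench; axes as the stand
- balance: loose tubular spring balance, 0.14 kg, upright in the fork with its hook hanging free below. Origin on its axis at the underside of its blue collar (40 along x, 44 along y, 6 mm thick), z up. Above the collar the black grip block, wire eye on top to 64 mm; below it a blue barrel 22 mm in diameter down to -65 mm, then a white tube with red rings and the hook
- balance_grip (a point): middle of the black grip block, 32 mm above the balance's origin; axes as the balance. The block is 34 mm along x and 22 mm along y (grasp across y), its flat y faces from 6 to 51 mm above the balance's origin
- hook_saddle (a point): inside bottom of the steel hook, where a bar hangs: on the balance's axis, unloaded 109 mm below the balance's origin; axes as the balance; moves down with joint balance_pull. Hook of 5 mm wire in the x-z plane, lowest point 5 mm below here; the shank bulges to -x and joins a black cap, 17 mm in diameter, whose underside is 32 mm above here
- hook_tip (a point): top of the hook's tip, 13 mm to +x of the balance's axis and 15.5 mm above the saddle (unloaded 93.5 mm below the balance's origin). The mouth is open to +x of the balance: a 5 mm bar goes in over the tip, below the cap, when the hook moves to +x
- balance_pull (a joint): how far hook and white tube are drawn out of the barrel, m: 0 unloaded, at most 0.030; spring 300 N/m that begins to give at about 0.6 N; reads about 0.009 to 0.014 with the loaded carrier hanging
- carrier: loose steel carrier with two bottles, together 0.37 to 0.47 kg: base and holed plate 70 mm along x, 138 mm along y, 43 mm tall, and a fixed arched handle of 5 mm wire in its y-z plane, end to end. Origin on the bench under the middle of its feet, z up. Underside of the arch at 119 mm for 9 to 36 mm either side of the middle; in the middle a small hump for a hook
- bail_hump (a point): underside of the hump in the middle of the carrier's handle, 124 mm above the carrier's origin (hump top 129 mm); axes as the carrier
- bottle_l: brown bottle with black cap, 48 mm in diameter, 95 mm tall, standing loose in the carrier's hole at y = +31 mm. Origin at the centre of its underside, 7 mm above the carrier's origin, z up
- bottle_r: the same bottle in the hole at y = -31 mm
- wash_bottle: bystander, to be left where it is: white squeeze bottle with blue cap, 186 mm tall. Origin at the centre of its underside
- reagent_wash: bystander, to be left where it is: white bottle with red cap, 113 mm tall. Origin at the centre of its underside
- reagent_lysis: bystander, to be left where it is: white bottle with blue cap, 113 mm tall. Origin at the centre of its underside
- film_box: bystander, to be left where it is: white and orange carton, 59x120x52 mm. Origin at the centre of its underside
- beaker: bystander, to be left where it is: glass beaker, 86 mm tall. Origin at the centre of its underside
There are look-alikes about, which are no part of the job. Of the things like the balance, leave any that is pink; of the rest the larger one is meant.

How it is judged:
On the way, in this order (a step that is already met when the one before it is completed fails the run):
1. the balance is held by the gripper, out of its stand (contact force between the fingers and balance above 1 N and distance between balance and stand_rest above 0.05 m and contact force between balance and stand below 0.1 N), for 0.2 s.
2. the carrier hangs on the balance's hook, its feet off the bench (contact force between the fingers and balance above 1 N and contact force between carrier and balance above 3 N and height (world z) of carrier above 0.008 m), for 0.2 s.
At the end, for the whole second after the job is handed in: Gripper holds balance; carrier hangs from its hook at the hump (within 15 mm, over 3 N, drawn out 6-25 mm), feet over 28 mm up; both within 0.12 rad of upright, still (0.03 m/s, 0.25 rad/s, hook 0.02 m/s); arm, fingers, stand not on carrier, stand not on balance; bottles in place (contact force between the fingers and balance above 1 N and contact force between carrier and balance above 3 N and height (world z) of carrier above 0.028 m and angle between each of carrier, balance's own z axis and vertical below 0.12 rad and linear speed of carrier below 0.03 m/s and angular speed of carrier below 0.25 rad/s and value of joint balance_pull between 0.006 and 0.025 m and velocity of joint balance_pull between -0.02 and 0.02 m/s and distance between hook_saddle and bail_hump below 0.015 m and contact force between carrier and the arm below 0.1 N and contact force between carrier and the fingers below 0.1 N and contact force between each of carrier, balance and stand below 0.1 N and z of bottle_l in the frame of carrier between 0 and 0.015 m and y of bottle_l in the frame of carrier between 0.021 and 0.041 m and angle between each of bottle_l, bottle_r's own z axis and vertical below 0.2 rad and z of bottle_r in the frame of carrier between 0 and 0.015 m and y of bottle_r in the frame of carrier between -0.041 and -0.021 m); the arm keeps its last pose, push and grip.
It fails at once if the carrier is tipped (more than 0.4 rad) (angle between carrier's own z axis and vertical above 0.4 rad).
It fails at once if a bystander (bottle, carton or beaker beside the work) is moved by more than 30 mm (distance of any of wash_bottle, reagent_wash, reagent_lysis, film_box, beaker from where it was at the start of the episode above 0.03 m).
It also fails if it takes over 48 s, if anything falls off the work surface, if the arm or the gripper's body presses on something with over 40 N, if the wrist force passes 120 N, or if a joint passes its speed limit or range.

### The arm

A 7-joint arm with a two-finger parallel gripper is mounted at the origin on the work surface; the furniture and walls round the work are solid. World frame = base frame: x ahead of the robot, y to its left, z up, the work surface at z = 0. Lengths are in m, angles in rad, forces in N, time in s.
With the tool pointing down it reaches from about 0.4 to 0.85 m from the base axis. Payload 10.4 kg.
Tool frame: the origin (TCP) lies at the very end of the fingers, on their centre line; the grasp point (between the pads) lies 19 mm behind it (manip.tcp_to_grasp is the z of the grasp point in the tool frame, in m); z points along the fingers, x is the direction in which the jaws open and shut, and the axes are right-handed (so a half turn about z gives the same grasp; the last joint's range is limited). The gripper opens to 85 mm and grips with 20 to 120 N. Pads are 22 mm wide; open, the fingers measure 114 mm over their backs; the gripper's body (76 mm by 85 mm) begins 54 mm behind the grasp point. The pads swing forward as they close: fully open they stand 13 mm farther back than shut.
Start: joints at [1.157, 0.332, -0.065, 1.46, 0.022, 1.35, -0.088], TCP at [0.238, -0.578, 0.231] pointing down, gripper open.
Joint ranges: [-2.6, 2.6], [-0.5, 2.12], [-1.47, 1.34], [0.16, 2.42], [-1.27, 4.41], [0.06, 2.06], [-2.6, 2.6]. Speed limits (rad/s): [2.22, 2.22, 2.79, 2.79, 3.14, 3.14, 3.14].

### API

Orientations are given as a unit quaternion [x, y, z, w].
In Python, from workcell import manip gives the robot as it stands.
- The arm moves only by the tool servo_tool, never from a script. Its argument "moves" is a list of rows, each an object with "travel": the shift along the tool's x, y, z in mm, a list of three; "dr": the turn, a rotation vector about the tool's x, y, z in degrees, a list of three. A call has 1 to 12 rows; each row shifts and turns the commanded pose from where the row before left it, along the tool's axes as they then stand; what a row does not reach is not made up. A row lasts 1/8 s, in which the tool goes at most 62.5 mm and 10.7 degrees, less where a joint would pass 70% of its speed; a pose out of reach is approached as far as the arm can. A call is refused whole if a number of a shift passes 62.5 or a number of a turn 10.7, either way. A call with a gripper value outside its range is refused whole. "claw" is the closure, from 0 (fully open) to 1 (shut), set as the call begins (left out, the last holds). The fingers move at their own pace and stop on an object; "squeeze" is the grip in N (left out, the last holds). Time passes only in rows, so rows that do not move let the fingers close. It gives the time, the measured TCP pose, the force and the opening at its end, in the units of the state.
- manip.get_obs(): the state, without advancing time (a new reading comes with each control period).
- manip.camera(name): name is "scene" or "top"; returns the picture (420x560x3 uint8, blue, green, red); there is no depth.
- manip.calibration(name): a dict with "intrinsics" (3x3 intrinsics, pixels), "view" (4x4, takes a point from world to camera coordinates). Camera axes: x right, y down, z forward; pixel columns grow to the right and rows downward; lengths in m; the calibration is good to about 2 mm. A picture is of the moment at which its call begins. calibration takes no time and is no camera call.
- manip.hand_in(): hands the job in, once; it reports no verdict.
The state is a dict: "clock": time; "joint_pos": joint angles; "joint_velocities": joint speeds; "tau": joint torques, N m; "position": TCP position; "ee_rot": TCP orientation; "ft_force": force on the tool from outside, world axes, zero at the start; "torque": the same for the moment, N m; "grip_width": opening from 0.0 (shut) to 1.0 (fully open).
Only numpy, scipy, OpenCV 4.12 (cv2) and the standard library are available. Lean on these libraries where they do the work, as an engineer would, in place of code of your own. Each camera call takes 0.05 s, during which the arm holds its last target. There are 200 camera calls.

## Working session

There is one attempt and no reset: what is moved stays moved. The work goes in short steps, Python scripts to look and compute and a tool call to move; the robot and the scene stay as the last step left them, time stands still between calls to the robot, and variables do not carry over. Pictures are saved under pics/ and viewed, on a budget of 10 in all, crops included, one or two more only if the job needs it, and the job is handed in when it is done.

Besides the shell and the picture viewer there is one more tool, called after ">>>" by a JSON object that holds its "api" and its "payload". servo_tool: Moves the arm, as the interface text tells. Its arguments: {"type":"object","properties":{"moves":{"type":"array","items":{"type":"object","properties":{"travel":{"type":"array","items":{"type":"number"}},"dr":{"type":"array","items":{"type":"number"}}}}},"claw":{"type":"number"},"squeeze":{"type":"number"}},"required":["moves"]}

```bash
mkdir -p pics
python3 - <<'E'
from workcell import manip
import cv2
for n in("scene","top"):
    cv2.imwrite(f"pics/{n}0.png",cv2.resize(manip.camera(n),None,fx=1.42,fy=1.42,interpolation=cv2.INTER_CUBIC))
    c=manip.calibration(n);print(c["intrinsics"],c["view"])
print(manip.get_obs(),manip.tcp_to_grasp)
E
```

```text
[[504.96254349   0.         275.63282373]
 [  0.         504.96254349 208.90399638]
 [  0.           0.           1.        ]] [[-0.67144482 -0.74089395 -0.01542735  0.40770849]
 [-0.56411983  0.52451933 -0.6376898   0.40747987]
 [ 0.48055246 -0.41947065 -0.77013876  1.32126426]
 [ 0.          0.          0.          1.        ]]
[[445.36864378   0.         277.46438557]
 [  0.         445.36864378 202.38175227]
 [  0.           0.           1.        ]] [[ 2.60998763e-03 -9.99980037e-01  5.75450715e-03 -1.29396287e-03]
 [-9.77958113e-01 -3.75388716e-03 -2.08767425e-01  6.00639086e-01]
 [ 2.08784859e-01 -5.08278656e-03 -9.77948387e-01  1.70920944e+00]
 [ 0.00000000e+00  0.00000000e+00  0.00000000e+00  1.00000000e+00]]
{'clock': 0.1, 'joint_pos': array([ 1.15740782,  0.33277949, -0.06474635,  1.46082155,  0.02160975,
        1.34989907, -0.08846028]), 'joint_velocities': array([-0.00130576, -0.00069246,  0.00189596, -0.00232368, -0.00016373,
        0.00093454,  0.00186526]), 'tau': array([ 2.66894378e-03, -6.26747918e+01,  5.01254294e-02, -3.92432714e+01,
        1.63451600e-02,  6.97570751e-03, -1.43838434e-07]), 'position': array([ 0.23797239, -0.57757634,  0.23063093]), 'ee_rot': array([ 8.30967317e-01, -5.56320906e-01, -5.16347623e-04, -3.16577718e-04]), 'ft_force': array([-0.53798066,  0.29045302,  0.233201  ]), 'torque': array([-0.02226942,  0.05151383, -0.00619935]), 'grip_width': 0.9996923505381295} -0.0187
```

View pics/scene0.png

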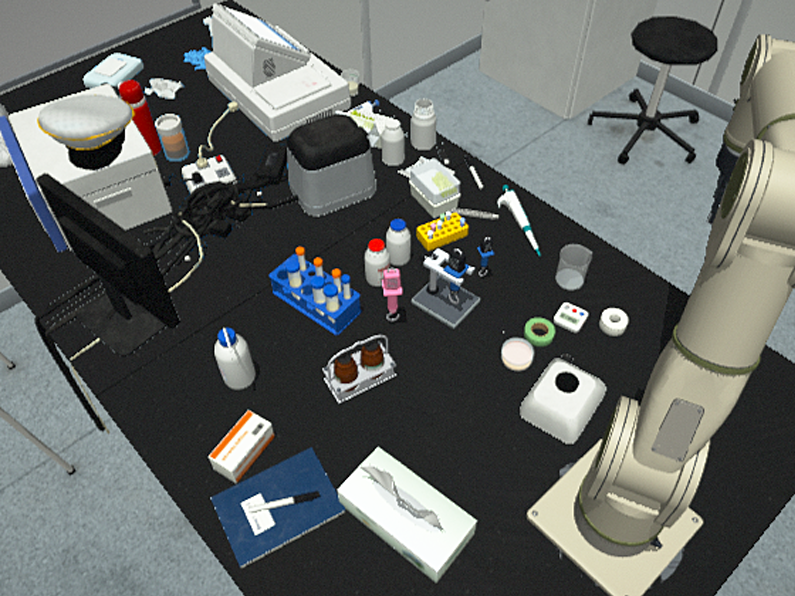

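View pics/top0.png

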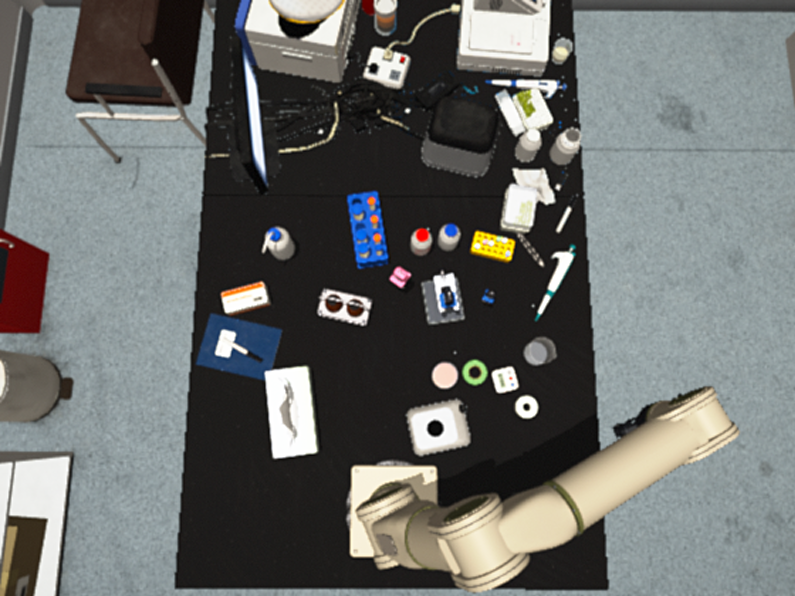

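The stand with the balance is at about (448,290) in scene and (445,297) in top. The carrier is at (360,370) in scene and (345,306) in top. A smaller blue look-alike stands to the right of the stand. I'll enlarge these areas.

```bash
cat > h.py <<'E'
from workcell import manip
import cv2,numpy as np
def crop(im,x,y,w,h,f): return cv2.resize(im[y:y+h,x:x+w],None,fx=f,fy=f,interpolation=cv2.INTER_CUBIC)
def ray(n,uv):
    c=manip.calibration(n);V=c["view"];R=V[:3,:3];o=-R.T@V[:3,3]
    d=R.T@np.linalg.solve(c["intrinsics"],[uv[0],uv[1],1]);return o,d
def atz(n,uv,z):
    o,d=ray(n,uv);return o+d*(z-o[2])/d[2]
def proj(n,p):
    c=manip.calibration(n);q=c["view"]@np.append(p,1);q=c["intrinsics"]@q[:3];return q[:2]/q[2]
def tri(us,ut):
    A=[];b=[]
    for n,u in(("scene",us),("top",ut)):
        o,d=ray(n,u);d/=np.linalg.norm(d);P=np.eye(3)-np.outer(d,d);A.append(P);b.append(P@o)
    return np.linalg.lstsq(np.vstack(A),np.hstack(b),rcond=None)[0]
E
python3 - <<'E'
from h import *
s=manip.camera("scene");t=manip.camera("top")
a=crop(s,220,160,130,130,6);cv2.imwrite("pics/a.png",a[:600,:])
b=crop(t,215,180,140,60,5.6);cv2.imwrite("pics/b.png",b)
E
```

```text
(no output)
```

View pics/a.png

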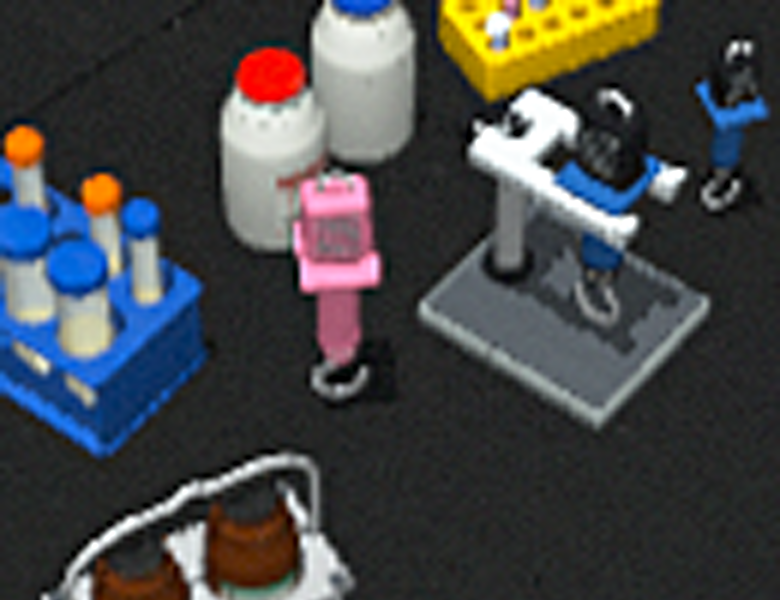

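View pics/b.png

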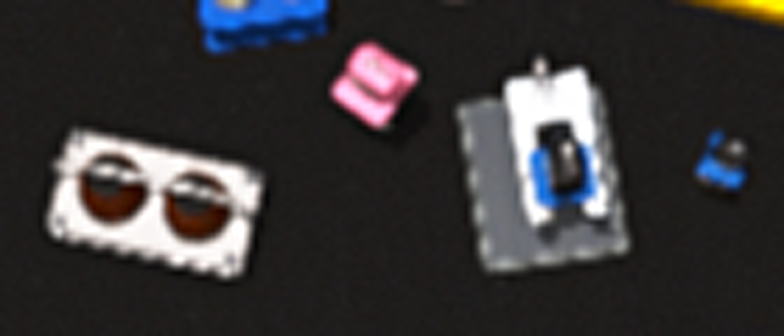

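The scene crop shows the fork opening towards the robot, with the balance's grip at about (610,130). The stand base corners are at (420,312), (600,420) and (708,305). The top crop shows carrier corners at (75,130), (265,175), (238,275) and (50,235), and the grip at (563,160).

Run:
```python
from h import *
S=lambda x,y:(220+(x-2.5)/6,160+(y-2.5)/6)
T=lambda x,y:(215+(x-2.3)/5.6,180+(y-2.3)/5.6)
np.set_printoptions(precision=4,suppress=True)
print("base scene",[atz("scene",S(*p),.016) for p in((420,308),(600,414),(708,300))])
print("base top",[atz("top",T(*p),.016) for p in((487,270),(630,250),(460,105),(605,88))])
print("carrier top",[atz("top",T(*p),.043) for p in((75,130),(265,175),(238,275),(50,235))])
print("grip eye tri",tri(S(615,95),T(567,140)))
print("collar top z=.136",[atz("top",T(*p),.136) for p in((532,150),(535,205),(594,205),(594,150))])
print("handle ends arch z.12 top",[atz("top",T(*p),.12) for p in((85,160),(245,205),(165,180))], "scene hump",atz("scene",S(195,488),.127))
for n in("scene","top"):
  o,d=ray(n,(280,210));print(o,d)
```

```text
base scene [array([ 0.6226, -0.0754,  0.016 ]), array([ 0.5057, -0.0953,  0.016 ]), array([ 0.5205, -0.1934,  0.016 ])]
base top [array([ 0.5061, -0.0972,  0.016 ]), array([ 0.5211, -0.2008,  0.016 ]), array([ 0.628 , -0.0785,  0.016 ]), array([ 0.6412, -0.1849,  0.016 ])]
carrier top [array([0.6025, 0.1996, 0.043 ]), array([0.5701, 0.0628, 0.043 ]), array([0.4977, 0.0813, 0.043 ]), array([0.526 , 0.2154, 0.043 ])]
grip eye tri [ 0.5628 -0.144   0.1821]
collar top z=.136 [array([ 0.5701, -0.1213,  0.136 ]), array([ 0.5321, -0.1229,  0.136 ]), array([ 0.5322, -0.1629,  0.136 ]), array([ 0.5702, -0.1635,  0.136 ])]
handle ends arch z.12 top [array([0.5652, 0.1839, 0.12  ]), array([0.5343, 0.0739, 0.12  ]), array([0.5514, 0.1288, 0.12  ])] scene hump [0.5487 0.1403 0.127 ]
[-0.1313  0.6426  1.2837] [ 0.4735 -0.4247 -0.7717]
[0.2305 0.0096 1.7969] [ 0.1921 -0.0108 -0.9815]
```

>>> {"api": "servo_tool", "payload": {"moves": [{"travel": [0,0,-10],"dr": [0,0,7]},{"travel": [0,0,-10],"dr": [0,0,7.1]},{"travel": [-38.5,-37.5,0]},{"travel": [-38.5,-37.5,0]},{"travel": [-38.5,-37.5,0]},{"travel": [-38.5,-37.5,0]},{"travel": [-38.5,-37.5,0]},{"travel": [-38.5,-37.5,0]},{"travel": [-38.5,-37.5,0]},{"travel": [-38.5,-37.5,0]},{"travel": [-38.5,-37.5,0]},{"travel": [-38.5,-37.5,0]}], "claw": 0, "squeeze": 60}}

```text
$.moves[2]: bad value
```

```bash
cat >> h.py <<'E'
from scipy.spatial.transform import Rotation as Ro
def go(p,yaw=None):
    "tool-frame mm (after turning to the yaw) from the measured pose to world p; deg turn"
    o=manip.get_obs();R=Ro.from_quat(o["ee_rot"])
    x=R.as_matrix()[:,0];y0=np.degrees(np.arctan2(x[1],x[0]))
    a=0 if yaw is None else y0-yaw
    R2=R*Ro.from_rotvec([0,0,np.radians(a)])
    # residual tilt
    z=R2.as_matrix()[:,2];t=np.degrees(R2.inv().apply(np.cross(z,[0,0,-1])))
    print(o["clock"],"pos",o["position"].round(4),"yaw",y0.round(2),"turnz",np.round(a,2),"tilt",t.round(2),"travel",(1000*R2.inv().apply(np.array(p)-o["position"])).round(1),"F",o["ft_force"].round(2),"w",round(o["grip_width"],3))
E
python3 - <<'E'
from h import *
go([.553,-.142,.145],-81.7)
s=manip.camera("scene");t=manip.camera("top")
a=crop(s,270,130,90,110,5.4);b=crop(t,280,170,50,74,8)
cv2.imwrite("pics/c.png",np.hstack([cv2.resize(a,(486,592)),b]))
E
```

```text
0.2 pos [ 0.238  -0.5777  0.2308] yaw -67.61 turnz 14.09 tilt [0.01 0.05 0.  ] travel [-385.6 -374.6   86. ] F [ 0.03  0.07 -0.29] w 1.001
```

View pics/c.png

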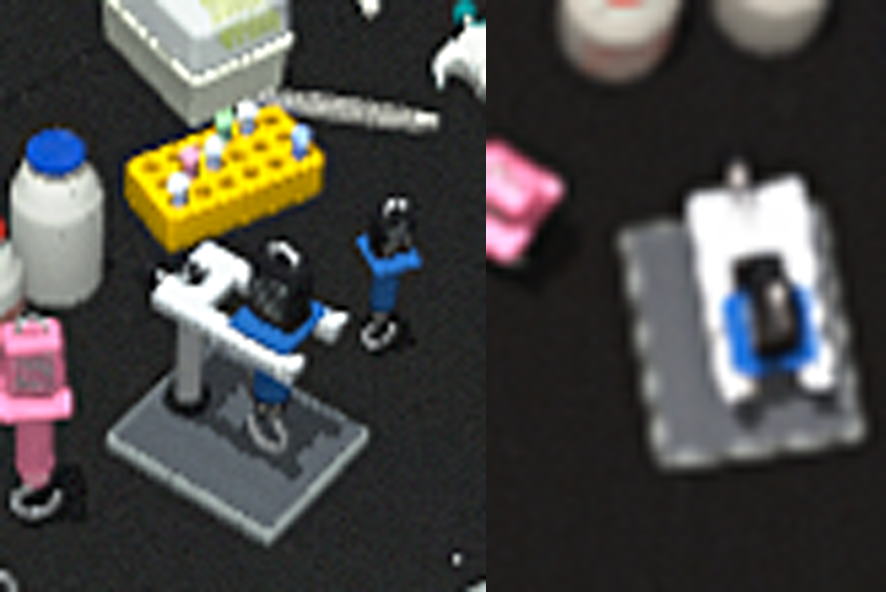

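The call was refused because some rows had no `dr`. The picture shows the scene unchanged; the collar in the top crop spans about (728–815, 287–372). I'll resend with `dr` in every row.

>>> {"api": "servo_tool", "payload": {"moves": [{"travel": [0,0,-10],"dr": [0,0,7]},{"travel": [0,0,-10],"dr": [0,0,7.1]},{"travel": [-38.5,-37.5,0],"dr": [0,0,0]},{"travel": [-38.5,-37.5,0],"dr": [0,0,0]},{"travel": [-38.5,-37.5,0],"dr": [0,0,0]},{"travel": [-38.5,-37.5,0],"dr": [0,0,0]},{"travel": [-38.5,-37.5,0],"dr": [0,0,0]},{"travel": [-38.5,-37.5,0],"dr": [0,0,0]},{"travel": [-38.5,-37.5,0],"dr": [0,0,0]},{"travel": [-38.5,-37.5,0],"dr": [0,0,0]},{"travel": [-38.5,-37.5,0],"dr": [0,0,0]},{"travel": [-38.5,-37.5,0],"dr": [0,0,0]}], "claw": 0, "squeeze": 60}}

```text
clock: 1.8
position: [0.5545, -0.1415, 0.2515]
ee_rot: [0.756, -0.654, 0.0, 0.0]
ft_force: [0.5, -0.7, -0.2]
grip_width: 1.004
```

Run:
```python
from h import *
U=lambda x,y:(280+(x-486-3.5)/8,170+(y-3.5)/8)
print("collar",np.mean([atz("top",U(*p),.134) for p in((728,292),(735,377),(817,366),(809,287))],0))
print("fork tips",[atz("top",U(*p),.13) for p in((735,400),(822,390))])
print("back of fork",[atz("top",U(*p),.13) for p in((690,195),(803,180))])
go([.553,-.142,.145],-81.7)
```

```text
collar [ 0.55313003 -0.14319332  0.134     ]
fork tips [array([ 0.52019069, -0.12535799,  0.13      ]), array([ 0.52515797, -0.16676802,  0.13      ])]
back of fork [array([ 0.6200209 , -0.10502084,  0.13      ]), array([ 0.62764442, -0.15947559,  0.13      ])]
1.8 pos [ 0.5545 -0.1415  0.2515] yaw -81.73 turnz -0.03 tilt [-0.02 -0.02 -0.  ] travel [  0.2   1.6 106.5] F [ 0.54 -0.73 -0.22] w 1.004
```

>>> {"api": "servo_tool", "payload": {"moves": [{"travel": [1,2,26],"dr": [0,0,0]},{"travel": [0,0,26],"dr": [0,0,0]},{"travel": [0,0,26],"dr": [0,0,0]},{"travel": [0,0,17],"dr": [0,0,0]},{"travel": [0,0,10],"dr": [0,0,0]},{"travel": [0,0,0],"dr": [0,0,0]}]}}

```text
clock: 2.55
position: [0.5517, -0.1441, 0.1461]
ee_rot: [0.756, -0.654, -0.0, 0.0]
ft_force: [-0.2, -0.6, 0.3]
grip_width: 1.004
```

>>> {"api": "servo_tool", "payload": {"moves": [{"travel": [0,0,0],"dr": [0,0,0]},{"travel": [0,0,0],"dr": [0,0,0]},{"travel": [0,0,0],"dr": [0,0,0]},{"travel": [0,0,0],"dr": [0,0,0]},{"travel": [0,0,0],"dr": [0,0,0]},{"travel": [0,0,0],"dr": [0,0,0]}], "claw": 1, "squeeze": 60}}

```text
clock: 3.3
position: [0.5521, -0.1441, 0.1468]
ee_rot: [0.756, -0.654, 0.0, -0.0]
ft_force: [0.1, 0.5, 5.3]
grip_width: 0.251
```

>>> {"api": "servo_tool", "payload": {"moves": [{"travel": [0,0,-4],"dr": [0,0,0]},{"travel": [0,0,-8],"dr": [0,0,0]},{"travel": [0,0,-8],"dr": [0,0,0]},{"travel": [0,0,0],"dr": [0,0,0]}]}}

```text
clock: 3.8
position: [0.5523, -0.1442, 0.1672]
ee_rot: [0.756, -0.654, 0.001, -0.0]
ft_force: [-0.6, -0.4, -2.3]
grip_width: 0.25
```

>>> {"api": "servo_tool", "payload": {"moves": [{"travel": [0,15,0],"dr": [0,0,0]},{"travel": [0,25,0],"dr": [0,0,0]},{"travel": [0,25,-5],"dr": [0,0,0]},{"travel": [0,25,-20],"dr": [0,0,0]},{"travel": [0,10,-30],"dr": [0,0,0]},{"travel": [0,0,-25],"dr": [0,0,0]},{"travel": [0,0,0],"dr": [0,0,0]},{"travel": [0,0,0],"dr": [0,0,0]}]}}

```text
clock: 4.8
position: [0.4521, -0.1585, 0.2452]
ee_rot: [0.756, -0.654, -0.001, 0.0]
ft_force: [-1.2, 0.1, -1.5]
grip_width: 0.248
```

Run:
```python
from h import *
go([.46,.16,.26],-103)
s=manip.camera("scene");t=manip.camera("top")
a=crop(s,215,140,130,150,4);b=crop(t,215,170,140,100,2.7)
b=np.vstack([b,np.zeros((600-b.shape[0],b.shape[1],3),np.uint8)])
cv2.imwrite("pics/d.png",np.hstack([a[:600],b])[:,:800])
```

```text
4.8 pos [ 0.4521 -0.1585  0.2452] yaw -81.72 turnz 21.28 tilt [ 0.08 -0.   -0.  ] travel [-312.1   63.9  -14.7] F [-1.23  0.07 -1.55] w 0.248
```

View pics/d.png

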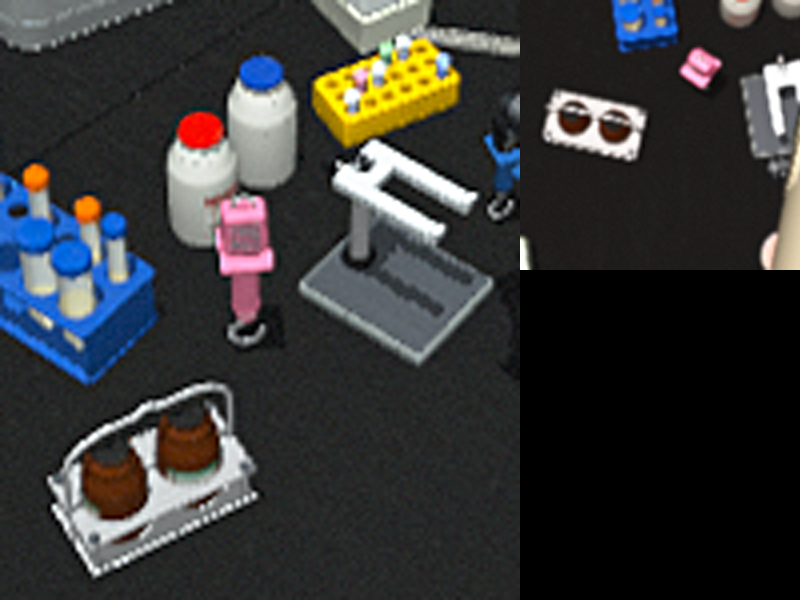

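The stand's fork is now empty and the balance is in the hand, hidden by the arm's side of the picture. The carrier's hump is at (150,407) in the scene crop, and its plate corners are at (52,477), (95,543) and (255,467).

Run:
```python
from h import *
S=lambda x,y:(215+(x-1.5)/4,140+(y-1.5)/4)
print("hump",[atz("scene",S(150,y),.1265) for y in(405,408)])
print("plate",[atz("scene",S(*p),.043).round(4) for p in((52,477),(95,543),(255,467))])
print("arch",[atz("scene",S(*p),.1215).round(4) for p in((112,425),(190,392))])
c=np.array([.549,.140]);a=np.radians(-13.);ex=np.array([np.cos(a),np.sin(a)])
q=c-.06*ex
go([q[0],q[1],.2286],-103)
```

```text
hump [array([0.54902028, 0.13989172, 0.1265    ]), array([0.54702958, 0.14159092, 0.1265    ])]
plate [array([0.5974, 0.1994, 0.043 ]), array([0.5317, 0.2124, 0.043 ]), array([0.5022, 0.0833, 0.043 ])]
arch [array([0.557 , 0.1687, 0.1215]), array([0.5412, 0.1093, 0.1215])]
4.9 pos [ 0.4522 -0.1584  0.245 ] yaw -81.71 turnz 21.29 tilt [ 0.11  0.01 -0.  ] travel [-312.5   32.7   16.5] F [-0.19 -0.79 -1.69] w 0.249
```

>>> {"api": "servo_tool", "payload": {"moves": [{"travel": [0,0,0],"dr": [0,0,7.1]},{"travel": [0,0,0],"dr": [0,0,7.1]},{"travel": [0,0,0],"dr": [0,0,7.1]},{"travel": [-25,3,0],"dr": [0,0,0]},{"travel": [-45,5,0],"dr": [0,0,0]},{"travel": [-50,5,0],"dr": [0,0,0]},{"travel": [-50,5,2],"dr": [0,0,0]},{"travel": [-50,5,4],"dr": [0,0,0]},{"travel": [-50,5,4],"dr": [0,0,0]},{"travel": [-30,5,4],"dr": [0,0,0]},{"travel": [-12,0,2],"dr": [0,0,0]},{"travel": [0,0,0],"dr": [0,0,0]}]}}

```text
clock: 6.4
position: [0.4908, 0.1526, 0.2296]
ee_rot: [-0.623, 0.782, 0.0, -0.001]
ft_force: [0.0, 0.5, -1.3]
grip_width: 0.248
```

Run:
```python
from h import *
c=np.array([.5485,.140]);a=np.radians(-13.);ex=np.array([np.cos(a),np.sin(a)])
go([*(c-.06*ex),.2286],-103)
s=manip.camera("scene")
cv2.imwrite("pics/e.png",crop(s,215,170,100,100,6)[:600])
```

```text
6.4 pos [0.4908 0.1526 0.2296] yaw -102.98 turnz 0.02 tilt [ 0.07 -0.03 -0.  ] travel [-0.7  0.9  1. ] F [ 0.04  0.45 -1.32] w 0.248
```

View pics/e.png

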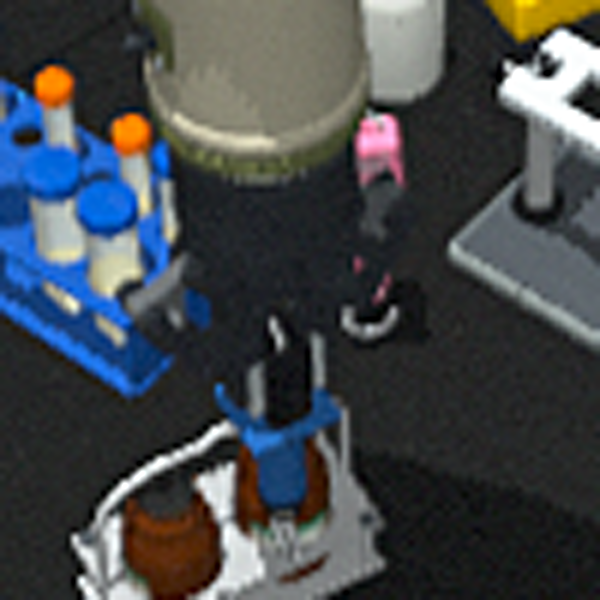

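The balance hangs upright in the hand in front of the carrier, with its collar centred at about (280,418) and the lower end of its barrel at (283,505). I'll compare that with the projection.

Run:
```python
from h import *
p=manip.get_obs()["position"];a=np.radians(-13.);ex=np.array([np.cos(a),np.sin(a),0]);ey=np.array([-ex[1],ex[0],0]);ez=np.array([0,0,1])
o=p-[0,0,.0168]
pj=lambda q:((proj("scene",q)-[215,170])*6+2.5).round(1)
for n,q in dict(collarLs=[[0,22,6],[0,-22,6],[-20,22,0],[-20,-22,0],[-20,22,6],[-20,-22,6]],axis=[[0,0,-65],[0,0,-77],[0,0,-109],[13,0,-93.5]],eye=[[0,0,64]]).items():
  print(n,[(k,pj(o+(np.array(k)*.001)@np.array([ex,ey,ez])).tolist()) for k in q])
h=np.array([.5485,.140,.129]);print("hump",pj(h))
```

```text
collarLs [([0, 22, 6], [235.4, 417.2]), ([0, -22, 6], [324.1, 376.9]), ([-20, 22, 0], [257.4, 457.8]), ([-20, -22, 0], [346.4, 416.9]), ([-20, 22, 6], [256.8, 449.7]), ([-20, -22, 6], [346.1, 408.8])]
axis [([0, 0, -65], [285.8, 490.0]), ([0, 0, -77], [286.7, 505.0]), ([0, 0, -109], [289.1, 544.1]), ([13, 0, -93.5], [274.7, 505.1])]
eye [([0, 0, 64], [274.8, 315.0])]
hump [225.5 425.4]
```

>>> {"api": "servo_tool", "payload": {"moves": [{"travel": [0,-10,0],"dr": [0,0,0]},{"travel": [0,-10,0],"dr": [0,0,0]},{"travel": [0,-8,1],"dr": [0,0,0]},{"travel": [0,-6,0],"dr": [0,0,0]},{"travel": [0,-4,0],"dr": [0,0,0]},{"travel": [0,0,0],"dr": [0,0,0]}]}}

```text
clock: 7.2
position: [0.5281, 0.1443, 0.2292]
ee_rot: [-0.622, 0.783, 0.0, -0.0]
ft_force: [0.1, -0.3, -1.5]
grip_width: 0.253
```

>>> {"api": "servo_tool", "payload": {"moves": [{"travel": [0,-4,0],"dr": [0,0,0]},{"travel": [0,-4,0],"dr": [0,0,0]},{"travel": [0,-4,0],"dr": [0,0,0]},{"travel": [0,-4,0],"dr": [0,0,0]},{"travel": [0,-3,0],"dr": [0,0,0]},{"travel": [0,-2,0],"dr": [0,0,0]},{"travel": [0,0,0],"dr": [0,0,0]}]}}

```text
clock: 8.07
position: [0.5484, 0.1397, 0.2295]
ee_rot: [-0.622, 0.783, -0.0, -0.0]
ft_force: [-3.2, 0.1, 1.7]
grip_width: 0.248
```

Run:
```python
from h import *
c=np.array([.5485,.140])
go([*c,.2286],-103)
s=manip.camera("scene");t=manip.camera("top")
cv2.imwrite("pics/f.png",crop(s,225,190,70,80,8)[:600])
```

```text
8.075 pos [0.5484 0.1397 0.2295] yaw -103.01 turnz -0.01 tilt [ 0.   -0.01  0.  ] travel [-0.4 -0.   0.9] F [-3.23  0.14  1.66] w 0.248
```

View pics/f.png

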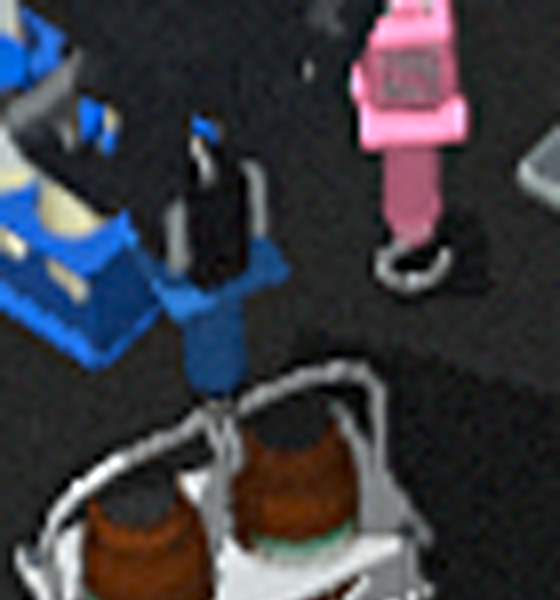

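The bar crosses just under the cap at (220,408), with the hook's two limbs visible below it. The handle corner at (378,372) hasn't moved from where it was before, so the bar is inside the mouth and lightly touching the shank. I'll back off 3 mm and lift.

>>> {"api": "servo_tool", "payload": {"moves": [{"travel": [0,2,0],"dr": [0,0,0]},{"travel": [0,1,0],"dr": [0,0,0]},{"travel": [0,0,-5],"dr": [0,0,0]},{"travel": [0,0,-5],"dr": [0,0,0]},{"travel": [0,0,-5],"dr": [0,0,0]},{"travel": [0,0,-5],"dr": [0,0,0]},{"travel": [0,0,-4],"dr": [0,0,0]},{"travel": [0,0,0],"dr": [0,0,0]},{"travel": [0,0,0],"dr": [0,0,0]}]}}

```text
clock: 9.3
position: [0.5454, 0.1404, 0.253]
ee_rot: [-0.623, 0.783, 0.0, -0.0]
ft_force: [0.1, 1.3, -3.4]
grip_width: 0.249
```

>>> {"api": "servo_tool", "payload": {"moves": [{"travel": [0,0,-2],"dr": [0,0,0]},{"travel": [0,0,-2],"dr": [0,0,0]},{"travel": [0,0,-2],"dr": [0,0,0]},{"travel": [0,0,0],"dr": [0,0,0]},{"travel": [0,0,0],"dr": [0,0,0]}]}}

```text
clock: 9.93
position: [0.5455, 0.1402, 0.2592]
ee_rot: [-0.622, 0.783, -0.0, -0.0]
ft_force: [-0.1, -1.1, -4.9]
grip_width: 0.251
```

Run:
```python
from h import *
go([.5485,.14,.30],-103)
print(manip.get_obs()["torque"])
s=manip.camera("scene")
cv2.imwrite("pics/g.png",crop(s,225,190,70,80,8)[:600])
```

```text
9.925 pos [0.5455 0.1402 0.2592] yaw -103.01 turnz -0.01 tilt [ 0.   -0.01  0.  ] travel [ -0.5  -3.  -40.8] F [-0.06 -1.07 -4.87] w 0.251
[ 0.17148936 -0.11291155 -0.01256317]
```

View pics/g.png

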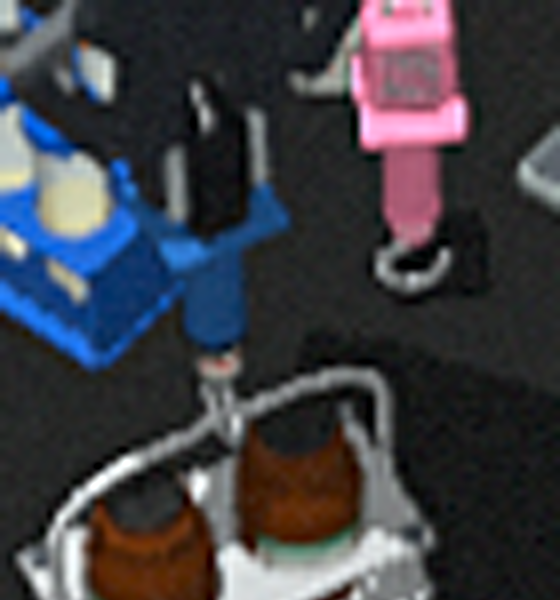

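The white tube with its red ring is drawn out at (220,365) and the hook holds the hump at (227,415). I'll keep lifting slowly.

>>> {"api": "servo_tool", "payload": {"moves": [{"travel": [0,0,-1.5],"dr": [0,0,0]},{"travel": [0,0,-1.5],"dr": [0,0,0]},{"travel": [0,0,-1.5],"dr": [0,0,0]},{"travel": [0,0,-1.5],"dr": [0,0,0]},{"travel": [0,0,-1.5],"dr": [0,0,0]},{"travel": [0,0,-1.5],"dr": [0,0,0]},{"travel": [0,0,-2],"dr": [0,0,0]},{"travel": [0,0,-2],"dr": [0,0,0]},{"travel": [0,0,-2],"dr": [0,0,0]},{"travel": [0,0,-2],"dr": [0,0,0]},{"travel": [0,0,-1],"dr": [0,0,0]},{"travel": [0,0,0],"dr": [0,0,0]}]}}

```text
clock: 11.48
position: [0.5455, 0.1403, 0.2774]
ee_rot: [-0.622, 0.783, -0.0, 0.0]
ft_force: [0.8, -1.3, -5.7]
grip_width: 0.249
```

>>> {"api": "servo_tool", "payload": {"moves": [{"travel": [0,0,-2],"dr": [0,0,0]},{"travel": [0,0,-3],"dr": [0,0,0]},{"travel": [0,0,-4],"dr": [0,0,0]},{"travel": [0,0,-4],"dr": [0,0,0]},{"travel": [0,0,-4],"dr": [0,0,0]},{"travel": [0,0,-4],"dr": [0,0,0]},{"travel": [0,0,-4],"dr": [0,0,0]},{"travel": [0,0,-3],"dr": [0,0,0]},{"travel": [0,0,-2],"dr": [0,0,0]},{"travel": [0,0,-1],"dr": [0,0,0]},{"travel": [0,0,0],"dr": [0,0,0]},{"travel": [0,0,0],"dr": [0,0,0]}]}}

```text
clock: 12.98
position: [0.5455, 0.1403, 0.3082]
ee_rot: [-0.622, 0.783, 0.0, -0.0]
ft_force: [-0.7, -0.9, -5.9]
grip_width: 0.245
```

>>> {"api": "servo_tool", "payload": {"moves": [{"travel": [0,0,0],"dr": [0,0,0]},{"travel": [0,0,0],"dr": [0,0,0]},{"travel": [0,0,0],"dr": [0,0,0]},{"travel": [0,0,0],"dr": [0,0,0]},{"travel": [0,0,0],"dr": [0,0,0]},{"travel": [0,0,0],"dr": [0,0,0]},{"travel": [0,0,0],"dr": [0,0,0]},{"travel": [0,0,0],"dr": [0,0,0]}]}}

```text
clock: 13.98
position: [0.5455, 0.1403, 0.3083]
ee_rot: [-0.622, 0.783, -0.0, -0.0]
ft_force: [-0.4, 0.3, -5.6]
grip_width: 0.249
```

Run:
```python
from h import *
go([.5485,.14,.315],-103)
s=manip.camera("scene")
cv2.imwrite("pics/i.png",crop(s,215,175,100,100,6)[:600])
```

```text
13.975 pos [0.5455 0.1403 0.3083] yaw -103.01 turnz -0.01 tilt [-0. -0. -0.] travel [-0.4 -3.  -6.7] F [-0.37  0.33 -5.64] w 0.249
```

View pics/i.png

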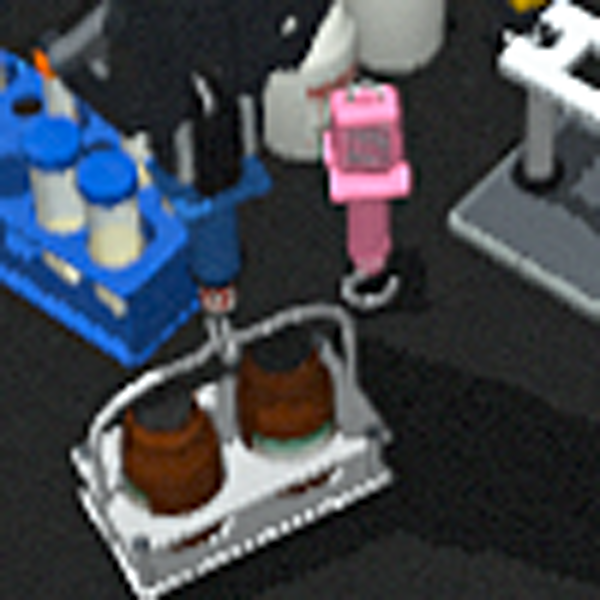

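Run:
```python
from h import *
a=np.radians(-13.);R=np.array([[np.cos(a),-np.sin(a),0],[np.sin(a),np.cos(a),0],[0,0,1]])
for z in(.035,.046):
  o=np.array([.5455,.1403,z])
  print(z,[((proj("scene",o+R@(np.array(k)*.001))-[215,175])*6+2.5).round(0).tolist() for k in([-35,69,43],[-35,-69,43],[35,69,43],[-35,69,0],[-35,-69,0],[0,0,129])])
```

```text
0.035 [[139.0, 575.0], [394.0, 455.0], [74.0, 468.0], [145.0, 624.0], [395.0, 505.0], [225.0, 355.0]]
0.046 [[137.0, 562.0], [394.0, 442.0], [72.0, 455.0], [144.0, 611.0], [395.0, 492.0], [224.0, 341.0]]
```

>>> {"api": "servo_tool", "payload": {"moves": [{"travel": [0,0,0],"dr": [0,0,0]},{"travel": [0,0,0],"dr": [0,0,0]},{"travel": [0,0,0],"dr": [0,0,0]},{"travel": [0,0,0],"dr": [0,0,0]},{"travel": [0,0,0],"dr": [0,0,0]},{"travel": [0,0,0],"dr": [0,0,0]},{"travel": [0,0,0],"dr": [0,0,0]},{"travel": [0,0,0],"dr": [0,0,0]}]}}

```text
clock: 15.02
position: [0.5455, 0.1403, 0.3083]
ee_rot: [-0.622, 0.783, -0.0, 0.0]
ft_force: [-0.1, -0.5, -5.5]
grip_width: 0.249
```

Hump and rear corner match feet at 46 mm, but the front corners read about 12 px high. That could be tilt or swing, so I'll take one closer look.

Run:
```python
from h import *
s=manip.camera("scene");im=crop(s,222,220,64,60,10)
a=np.radians(-13.);R=np.array([[np.cos(a),-np.sin(a),0],[np.sin(a),np.cos(a),0],[0,0,1]])
o=np.array([.5455,.1403,.046])
for k in([-35,69,43],[-35,-69,43],[35,69,43],[35,-69,43],[-35,69,0],[-35,-69,0],[0,0,129]):
  q=((proj("scene",o+R@(np.array(k)*.001))-[222,220])*10+4.5);cv2.circle(im,tuple(int(v) for v in q),4,(0,255,0),1)
cv2.imwrite("pics/j.png",im)
```

```text
(no output)
```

View pics/j.png

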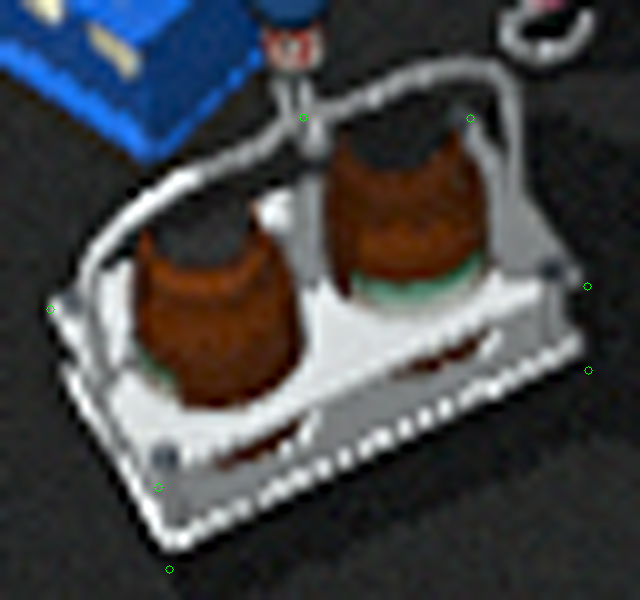

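Run:
```python
from h import *
from scipy.optimize import least_squares
K=np.array([[-35,69,43],[-35,-69,43],[35,69,43],[-35,69,0],[-35,-69,0],[35,69,0],[0,0,129]])*.001
O=np.array([(160,465),(575,280),(50,310),(175,550),(580,345),(62,372),(303,112)])
def f(v):
    R=Ro.from_euler("ZYX",v[3:]).as_matrix()
    return np.ravel([(proj("scene",v[:3]+R@k)-[222,220])*10+4.5-o for k,o in zip(K,O)])
r=least_squares(f,[.5455,.1403,.046,-.227,0,0],x_scale=[.01]*3+[.05]*3)
J=np.linalg.inv(r.jac.T@r.jac)
s=np.sqrt(2*r.cost/8)
print(r.x.round(4),(s*np.sqrt(np.diag(J))).round(4),r.fun.round(0))
```

```text
[ 0.567   0.1259  0.0178 -0.2108 -0.0224 -0.0044] [0.0077 0.0056 0.0141 0.0169 0.0224 0.0186] [  2.   8.   1.  -9.   3. -12.  -3.   0.  -4.   6.   3.   5.  -1.   2.]
```

Run:
```python
from h import *
from scipy.optimize import least_squares
t=manip.camera("top");cv2.imwrite("pics/k.png",crop(t,215,170,80,70,9))
K=np.array([[-35,69,43],[-35,-69,43],[35,69,43],[-35,69,0],[-35,-69,0],[35,69,0],[0,0,129]])*.001
O=np.array([(160,465),(575,280),(50,310),(175,550),(580,345),(62,372),(303,112)])
def f(v):
    R=Ro.from_euler("ZYX",v[3:]).as_matrix();h=v[:3]+R@[0,0,.124]
    return np.append(np.ravel([(proj("scene",v[:3]+R@k)-[222,220])*10+4.5-o for k,o in zip(K,O)])/6,(h[:2]-[.5455,.1403])/.003)
r=least_squares(f,[.5455,.1403,.046,-.227,0,0],x_scale=[.01]*3+[.05]*3)
J=np.linalg.inv(r.jac.T@r.jac)
print(r.x.round(4),np.sqrt(np.diag(J)).round(4),(r.fun*6).round(0))
```

```text
[ 0.5524  0.1364  0.0451 -0.2107 -0.0416 -0.0122] [0.0027 0.0021 0.0043 0.0136 0.0168 0.0142] [ -0.  13.   8. -10.  -2. -13.  -5.   4.   2.   4.  -2.   3.   0.   2.
   4.  -3.]
```

View pics/k.png

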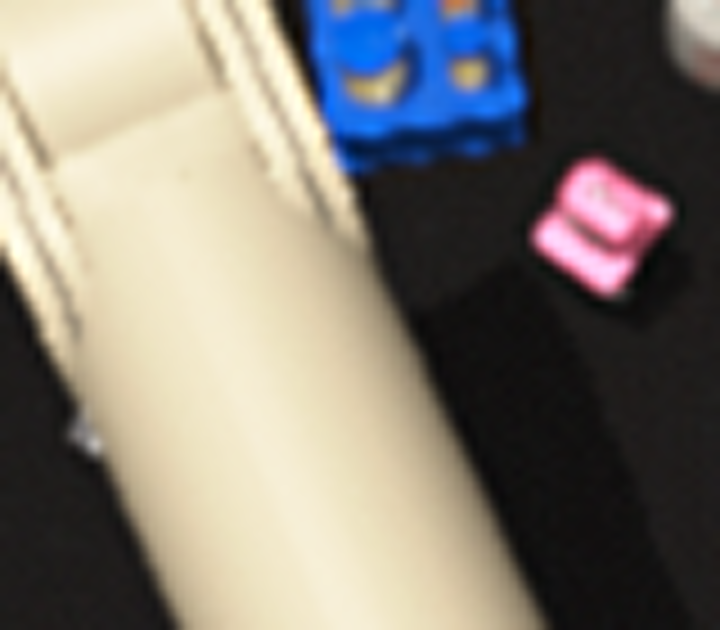

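The fit puts the tilt at about 0.04 rad and the feet at about 45 mm. The arm blocks the top view. Forces are steady, so I'll hand in.

Run:
```python
from h import *
go([.5455,.1403,.3083]);print(manip.hand_in())
```

```text
15.125 pos [0.5455 0.1403 0.3083] yaw -103.01 turnz 0 tilt [-0. -0.  0.] travel [-0.  0. -0.] F [-0.48  0.23 -5.92] w 0.251
the job is handed in; nothing more can be done
None
```

I lifted the balance out of its fork by the black grip, caught the hump of the carrier's handle with the hook, and raised the carrier clear of the bench. I handed in at about 15 s, still holding it there; hand-in gave no verdict.

**Last checks:**
- **Load:** the steady wrist load rose by about 4.1 N, or about 0.42 kg, so the carrier hangs from the hook alone.
- **Height:** the feet are about 45 mm up, from a fit to the scene picture constrained by the arm position.
- **Level:** the same fit gives the carrier a tilt of about 0.04 ± 0.02 rad.
- **Grip:** the tool is vertical and still, and the grip opening is steady.
- **Bottles:** both brown bottles are in their holes in the last scene picture.

**Disagreements and limits:**
- The front corners of the carrier appeared 10–25 px off (in the 10x crop) from a perfectly level projection. The fit puts this down to that small tilt plus a few mm of position error.
- A fit without the arm-position constraint gave a foot height of only 18 ± 14 mm, because the single view barely fixes distance along the line of sight. I relied on the constrained fit, which agrees with the arm's own height.
- The arm blocked the top camera at the end, so it couldn't confirm the result.
- I viewed 12 pictures, two over the budget.
- One move call was refused for a missing field, with no motion.

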